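# Check the cooling plate with the contact thermometer

## Robot

A 6-joint arm with a two-finger parallel gripper is mounted at the origin on the work surface. World frame = base frame: x ahead of the robot, y to its left, z up, the work surface at z = 0. Lengths are in m, angles in rad, forces in N, time in s.
With the tool pointing down it reaches from about 0.375 to 0.9 m from the base axis. Payload 3.1 kg.
Tool frame: the origin (TCP) lies between the finger pads; the fingertips stand robot.tip_extent ahead of it and the grasp point (between the pads) lies 3 mm ahead of it (robot.tip_extent is the distance from the TCP to the fingertips, in m); z points along the fingers, x is the direction in which the jaws open and shut, and the axes are right-handed (so a half turn about z gives the same grasp; the last joint's range is limited). The gripper opens to 87 mm and grips with 3 to 60 N. Pads are 19 mm wide; open, the fingers measure 117 mm over their backs; the gripper's body (75 mm by 190 mm) begins 51 mm behind the grasp point.
Start: joints at [1.012, 0.527, 1.433, -0, 1.181, -0.178], TCP at [0.232, 0.58, 0.245] pointing down, gripper open.
Joint ranges: [-3.08, 3.08], [-0.75, 2.2], [0.22, 2.44], [-1.43, 4.57], [0, 2.65], [-2.85, 2.85]. Speed limits (rad/s): [2.79, 2.79, 3.14, 3.14, 3.14, 3.14].

## Interface

Orientations are given as a unit quaternion [x, y, z, w].
In Python, from rig import robot, cams gives the robot as it stands.
- The arm moves only by the tool carry_out, never from a script. Its argument "steps" is a list of rows, each a list of 3 entries, a list of its own where there are three numbers: the shift along the world's x, y, z in cm, then the turn about the world's z in degrees, then the closure, from 0 (fully open) to 1 (shut). In form: [[[dx, dy, dz], spin, fingers], ...]. A call has 1 to 10 rows; each row shifts and turns the pose as measured when the row begins; what a row does not reach is not made up. A row lasts 1/10 s, in which the tool goes at most 50 mm and 8.59 degrees, less where a joint would pass 70% of its speed; a pose out of reach is approached as far as the arm can. A call with a gripper value outside its range is refused whole. The fingers move at their own pace and stop on an object; "squeeze" is the grip in N (left out, the last holds). Time passes only in rows, so rows that do not move let the fingers close. It gives the time, the measured TCP pose, the force and the opening at its end, in the units of the state.
- robot.get_obs(): the state, without advancing time (a new reading comes with each control period).
- cams.camera(name): name is "scene" or "top" or "wrist"; returns a dict with "pixels" (420x560x3 uint8, red, green, blue), "fx", "fy", "cx", "cy" (pixels), "eye" and "rotation" of the camera in the world. Camera axes: x right, y up, looking along -z (the intrinsics and any distortion apply to the point x, -y, -z); pixel columns grow to the right and rows downward; lengths in m; the calibration is good to about 2 mm. The wrist camera is an equidistant fisheye: a pixel r from the principal point sees the ray r / f radians off the axis. A picture is of the moment at which its call begins. There is no depth.
- robot.hand_in(): hands the job in, once; it reports no verdict.
The state is a dict: "time": time; "q": joint angles; "joint_velocities": joint speeds; "joint_torque": joint torques, N m; "position": TCP position; "tool_rot": TCP orientation; "ft_force": force on the tool from outside, world axes, zero at the start; "moment": the same for the moment, N m; "grip_width": finger opening in m.
Only numpy, scipy, OpenCV 4.12 (cv2) and the standard library are available. Lean on these libraries where they do the work, as an engineer would, in place of code of your own. Each camera call takes 0.05 s, during which the arm holds its last target. There are 200 camera calls.

## Task

Take the orange contact thermometer out of its white holder and check the tilted cooling plate with it: put its copper tip inside the blue ring (not the yellow one), square to the plate's face, and press gently so that the sprung tip goes about halfway in. Keep it there for three seconds so that the reading settles, and finish while still holding it there in the gripper; do not push the plate out of its tilt, and leave the tube rack, water bottle and tape roll alone.

Things in the scene. Friction and masses are not known exactly. Their poses are not given: they have to be found in the camera images.
- probe: Contact thermometer, 0.13 kg, upright in the holder. Origin: centre of the underside of its grey collar (38 mm diameter, 6 mm thick), which rests on the holder's rim; z runs up its axis, away from the tip. Round orange handle, 26 mm diameter, from z = 6 to 85 mm; below the collar a steel stem, 12 mm diameter, to z = -55 mm, then the sprung copper tip, 8 mm diameter, to z = -70 mm.
- probe_grip (a point): Point on the axis of the thermometer's orange handle, 45 mm above the collar's underside: a good place to grip.
- tip_end (a point): Centre of the flat end of the copper tip (it moves with the tip); z as the probe's.
- probe_tip (a joint): How far the copper tip is pushed in, in m: 0 = out, 0.014 = all the way in. The spring takes 0.9 N to start, 3 N halfway and 5 N at the stop, beyond which it is rigid.
- holder: White holder, fixed: a foot of 80 mm diameter and 8 mm thickness, with an upright open tube of 42 mm outer and 32 mm inner diameter, rim 90 mm above the table. Origin at the centre of its underside. Lift the thermometer about 75 mm straight up to clear the rim with the tip.
- cooler: White stand of the cooling plate, fixed: foot 180 mm (x) by 300 mm (y), two side cheeks at y = +-140 mm, 93 mm high. Origin at the centre of its underside; the plate's hinge axis runs along its y, 70 mm above the table.
- plate: Aluminium cooling plate, 200 mm (x) by 240 mm (y) by 12 mm, with blue edge strips, hinged about its middle on the stand and held at its tilt by a stiff friction hinge (8 N m). Origin at its centre on the hinge axis; z is square to the face, the upper face is at z = +6 mm. The edge at -x (towards the robot) is the low one; the tilt is 0.12 to 0.45 rad.
- plate_edge (a point): Middle of the plate's low edge, on the upper face; it shows whether the tilt has changed.
- blue_ring_centre (a point): Centre of the blue ring mark (flat, 26 mm inner and 44 mm outer diameter) on the plate's upper face, in the half nearer the robot. Site z is square to the face, pointing out of it.
- yellow_ring_centre (a point): Centre of the yellow ring mark of the same size, on the same face, in the half farther from the robot: the wrong spot.
- tube_rack: Bystander: loose white rack, 90 by 109 mm, with purple-capped tubes, 95 mm high. Origin at the centre of its underside.
- water_bottle: Bystander: loose clear bottle with a blue cap, 62 mm diameter, 200 mm high. Origin at the centre of its underside.
- tape_roll: Bystander: loose roll of white tape lying flat, 84 mm outer diameter, 25 mm high. Origin at the centre of its underside.
Things that resemble listed ones, but are neither listed nor needed, are in the scene too. What is shaped like the probe but pink is not meant.

How it is judged:
By the outcome, as a careful person would: the job done as asked, in the order asked, and still so for the second after the job is handed in, while the arm keeps its last pose, push and grip.
It also fails if it takes over 35 s, if anything falls off the work surface, if the arm or the gripper's body presses on something with over 40 N, if the wrist force passes 120 N, or if a joint passes its speed limit or range.

## Working session

There is one attempt and no reset: what is moved stays moved. The work goes in short steps, Python scripts to look and compute and a tool call to move; the robot and the scene stay as the last step left them, time stands still between calls to the robot, and variables do not carry over. Pictures are saved under pics/ and viewed, about 8 in all and at most 12, crops included, and the job is handed in when it is done.

Besides the shell and the picture viewer there is one more tool, called by a JSON object that holds its "api" and its "payload". carry_out: Moves the arm, as the interface text tells. Its arguments: {"type":"object","properties":{"steps":{"type":"array"},"squeeze":{"type":"number"}},"required":["steps"]}

```bash
mkdir -p pics; ls; cat > h.py <<'E'
import numpy as np, cv2
from rig import robot, cams
def grab(n,f):
    c=cams.camera(n); cv2.imwrite(f'pics/{f}.png',c['pixels'][:,:,::-1]); np.save(f'pics/{f}.npy',c,allow_pickle=True); return c
def load(f): return np.load(f'pics/{f}.npy',allow_pickle=True).item()
def ray(c,u,v):
    x=(u-c['cx'])/c['fx']; y=(v-c['cy'])/c['fy']
    d=np.array(c['rotation'])@np.array([x,-y,-1.]); return np.array(c['eye']),d/np.linalg.norm(d)
def onz(c,u,v,z):
    e,d=ray(c,u,v); return e+d*(z-e[2])/d[2]
def proj(c,p):
    q=np.array(c['rotation']).T@(np.array(p)-c['eye']); return c['cx']+c['fx']*q[0]/-q[2], c['cy']-c['fy']*q[1]/-q[2]
def tri(c1,a,c2,b):
    e1,d1=ray(c1,*a); e2,d2=ray(c2,*b)
    t=np.linalg.lstsq(np.c_[d1,-d2],e2-e1,rcond=None)[0]
    p,q=e1+t[0]*d1,e2+t[1]*d2; return (p+q)/2,np.linalg.norm(p-q)
E
python3 - <<'E'
from h import *
a=grab('scene','s0');b=grab('top','t0')
for c in(a,b):print({k:np.round(v,3) for k,v in c.items() if k!='pixels'})
o=robot.get_obs();print(o,robot.tip_extent)
E
```

```text
pics
{'fx': np.float64(457.69), 'fy': np.float64(457.69), 'cx': np.float64(272.697), 'cy': np.float64(205.956), 'eye': array([1.315, 0.176, 1.085]), 'rotation': array([0.202, 0.267, 0.757, 0.561])}
{'fx': np.float64(454.722), 'fy': np.float64(454.722), 'cx': np.float64(277.577), 'cy': np.float64(210.054), 'eye': array([ 0.298, -0.025,  1.671]), 'rotation': array([-0.053,  0.057,  0.708, -0.702])}
{'time': 0.1, 'q': array([ 1.01248195e+00,  5.28356300e-01,  1.43377641e+00,  1.20800805e-05,
        1.18136534e+00, -1.78506779e-01]), 'joint_velocities': array([ 0.00042304, -0.00227029, -0.00238197, -0.00245558,  0.00118728,
       -0.00098335]), 'joint_torque': array([ 3.97640624e-04, -4.40980017e+01, -1.77149820e+01,  6.34750491e-02,
        5.32875163e-02, -5.96996142e-05]), 'position': array([0.23136012, 0.57994688, 0.2436791 ]), 'tool_rot': array([ 8.27872215e-01,  5.60915936e-01, -8.73326843e-04,  3.80743468e-04]), 'ft_force': array([-0.82416842, -0.28180771, -1.12475706]), 'moment': array([ 0.04983823, -0.04760229,  0.02998797]), 'grip_width': 0.08705363195068266} 0.022
```

View pics/s0.png

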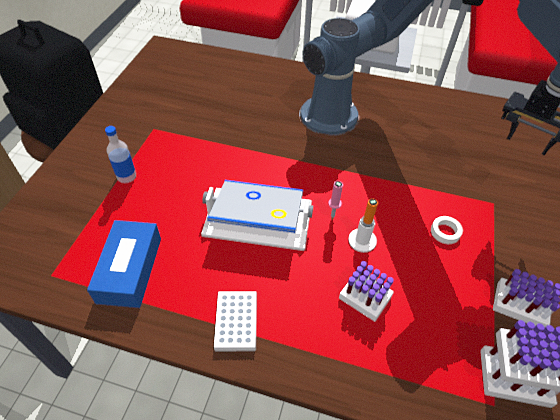

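View pics/t0.png

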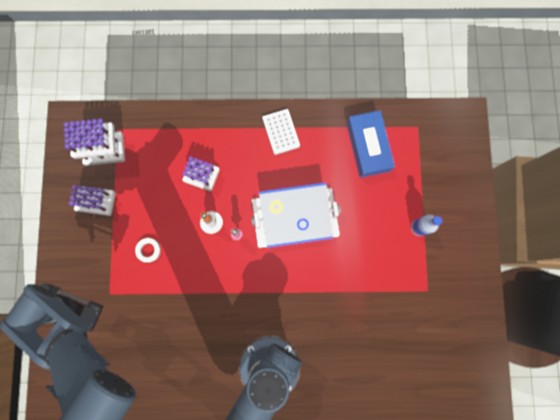

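The scene view shows the orange probe in its white holder (372,212 to 363,240). The pink look-alike (337,195) has a different colour and no white holder, so it is not the one. The blue ring is at (253,195) and the yellow at (279,213). The rack is at (368,288), the tape at (447,229) and the bottle at (120,155). Next I'll measure and confirm with a crop.

```bash
sed -i "s/np.array(c\['rotation'\])/R(c)/g" h.py; cat >> h.py <<'E'
from scipy.spatial.transform import Rotation
def R(c): return Rotation.from_quat(c['rotation']).as_matrix()
def hsv(c): return cv2.cvtColor(c['pixels'],cv2.COLOR_RGB2HSV)
def blobs(c,lo,hi,mn=8):
    m=cv2.inRange(hsv(c),lo,hi); n,l,s,ce=cv2.connectedComponentsWithStats(m)
    return [(s[i].tolist(),np.round(ce[i],1).tolist()) for i in range(1,n) if s[i][4]>=mn]
E
python3 - <<'E'
from h import *
for f in('s0','t0'):
    c=load(f); print(f)
    print('or',blobs(c,(8,170,120),(20,255,255)))
    print('ye',blobs(c,(23,130,120),(34,255,255)))
    print('bl',blobs(c,(105,120,80),(128,255,255)))
a,b=load('s0'),load('t0')
s=cv2.resize(a['pixels'][165:260,190:400],None,fx=3.8,fy=3.8,interpolation=3)[:,:,::-1]
t=cv2.resize(b['pixels'][175:255,190:350],None,fx=3,fy=3,interpolation=3)[:,:,::-1]
w=798; im=np.zeros((361+240,w,3),np.uint8); im[:361,:s.shape[1]]=s[:361,:798]; im[361:,:480]=t
cv2.imwrite('pics/crop1.png',im[:600])
E
```

```text
s0
or [([364, 199, 14, 25, 190], [369.5, 212.5])]
ye [([271, 209, 16, 9, 65], [278.5, 213.2])]
bl [([105, 126, 11, 10, 92], [110.2, 130.4]), ([110, 154, 25, 24, 324], [123.3, 167.3]), ([225, 180, 65, 9, 83], [257.0, 184.2]), ([291, 188, 12, 3, 18], [296.3, 189.1]), ([246, 191, 15, 9, 62], [253.1, 194.9]), ([208, 216, 88, 17, 323], [255.6, 224.0]), ([87, 221, 74, 87, 3838], [124.9, 265.6]), ([369, 266, 4, 7, 12], [370.7, 269.3]), ([374, 270, 5, 7, 13], [376.5, 272.8]), ([382, 274, 4, 8, 11], [383.7, 277.0]), ([387, 278, 6, 7, 16], [389.9, 280.8])]
t0
or [([205, 217, 5, 4, 11], [207.2, 218.6])]
ye []
bl [([350, 111, 43, 64, 1445], [371.1, 142.7]), ([274, 188, 20, 3, 20], [283.5, 189.0]), ([433, 217, 9, 8, 56], [436.9, 220.4]), ([302, 219, 6, 10, 13], [305.5, 222.5]), ([298, 220, 3, 9, 10], [298.7, 223.6]), ([416, 228, 8, 6, 22], [418.8, 231.2])]
```

View pics/crop1.png

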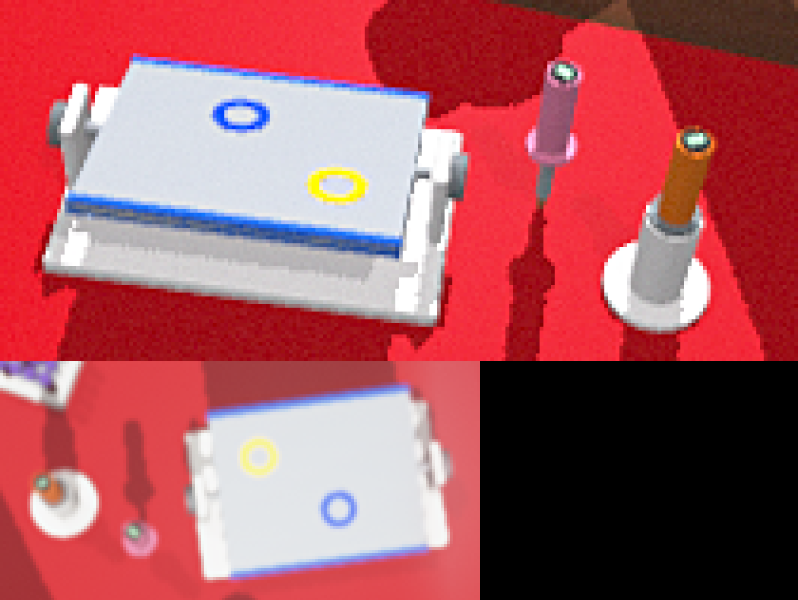

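The crop confirms it: the only orange handle is at scene (372,202)–(368,221), standing in the white holder. The pink one stands alone at (338,195), and the blue ring is on the near half of the plate.

```bash
python3 - <<'E'
from h import *
a,b=load('s0'),load('t0')
S=lambda x,y:(190+(x+.5)/3.8-.5,165+(y+.5)/3.8-.5)
T=lambda x,y:(190+(x+.5)/3-.5,175+(y-361+.5)/3-.5)
pts=dict(handtop=((694,139),(43,483)),blue=((241,116),(339,509)),yel=((338,185),(258,456)),
 nL=((133,59),(430,547)),nR=((429,97),(233,577)),fL=((68,197),(408,387)),fR=((402,241),(210,413)))
P={}
for k,(s,t) in pts.items():
    p,e=tri(a,S(*s),b,T(*t)); P[k]=p; print(k,p.round(4),'gap',e.round(4))
print('handtop onz .175',onz(a,*S(694,139),.175).round(4),onz(b,*T(43,483),.175).round(4))
print('pinktop',tri(a,S(565,72),b,T(134,532)))
# holder foot centre: scene (657,285) top (64,503) at z=.008
print('foot',onz(a,*S(657,283),.008).round(4),onz(b,*T(64,503),.008).round(4))
ex=(P['fL']+P['fR']-P['nL']-P['nR'])/2; ey=(P['nL']+P['fL']-P['nR']-P['fR'])/2
print('len',np.linalg.norm(ex),np.linalg.norm(ey)); n=np.cross(ex,ey);n/=np.linalg.norm(n);print('n',n,'tilt',np.arccos(n[2]),'yaw',np.degrees(np.arctan2(ey[1],ey[0]))-90, np.degrees(np.arctan2(ex[1],ex[0])))
c=np.mean([P[k] for k in('nL','nR','fL','fR')],0);print('centre',c)
print([np.dot(P[k]-c,n) for k in P])
E
```

```text
handtop [0.518  0.2089 0.1797] gap 0.001
blue [ 0.5001 -0.124   0.0684] gap 0.0002
yel [ 0.5607 -0.0287  0.092 ] gap 0.0006
nL [ 0.4553 -0.2316  0.0516] gap 0.0018
nR [0.4219 0.0041 0.0487] gap 0.0033
fL [ 0.6388 -0.2057  0.1067] gap 0.0012
fR [0.6087 0.0291 0.1093] gap 0.0041
handtop onz .175 [0.514  0.2086 0.175 ] [0.5186 0.2101 0.175 ]
pinktop (array([0.4649098 , 0.1107449 , 0.15885694]), np.float64(0.00034846517915709314))
foot [0.5161 0.2103 0.008 ] [0.5182 0.2102 0.008 ]
len 0.1956340867821444 0.23740277313771205
n [ 0.29332323  0.03904523 -0.95521566] tilt 2.841184049481873 yaw -172.32107825656493 7.825856072382177
centre [ 0.53115642 -0.10101843  0.07906726]
[np.float64(-0.08790034245587394), np.float64(0.00014226485108490353), np.float64(-0.0009149087119363266), np.float64(-0.0010929194555721645), np.float64(0.0010929194555721888), np.float64(0.0010929194555721854), np.float64(-0.001092919455572161)]
```

{"api": "carry_out", "payload": {"steps": [[[2.8,-3.7,0],5,0],[[2.8,-3.7,0],5,0],[[2.8,-3.7,0],5,0],[[2.8,-3.7,0],5,0],[[2.8,-3.7,0],5,0],[[2.8,-3.7,0],5,0],[[2.8,-3.7,0],0,0],[[2.8,-3.7,0],0,0],[[2.8,-3.7,0],0,0],[[0,0,0],0,0]]}}

```text
time: 1.1
position: [0.4883, 0.234, 0.24]
tool_rot: [0.643, 0.766, -0.002, 0.0]
ft_force: [0.6, -0.0, 0.0]
grip_width: 0.0872
```

{"api": "carry_out", "payload": {"steps": [[[2.9,-2.4,0],-2,0],[[0,0,0],0,0]]}}

```text
time: 1.3
position: [0.518, 0.2084, 0.2393]
tool_rot: [0.658, 0.753, -0.003, -0.001]
ft_force: [1.2, -0.1, -0.6]
grip_width: 0.087
```

```bash
python3 - <<'E'
from h import *
c=grab('wrist','w1'); o=robot.get_obs(); print(o['position'],o['tool_rot'],{k:np.round(v,3) for k,v in c.items() if k!='pixels'})
E
```

```text
[0.51482758 0.20976947 0.23882744] [ 0.65764297  0.75331367 -0.00408195 -0.00275221] {'fx': np.float64(325.192), 'fy': np.float64(325.192), 'cx': np.float64(276.313), 'cy': np.float64(211.712), 'eye': array([0.444, 0.2  , 0.381]), 'rotation': array([-0.092, -0.101,  0.745,  0.652])}
```

View pics/w1.png

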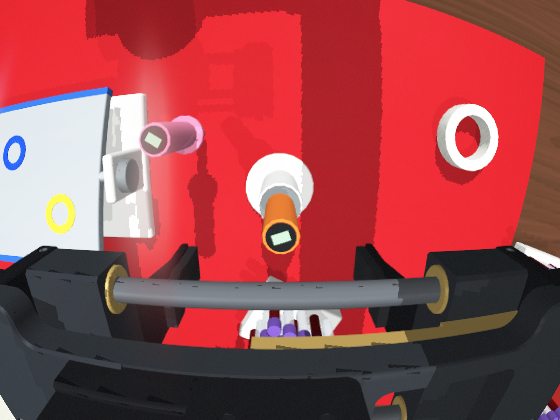

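The wrist view shows the orange handle top at (282,237) between the open fingers, with the holder at (280,185) and the pink one well off at (170,137).

```bash
cat >> h.py <<'E'
def wray(c,u,v):
    x=(u-c['cx']);y=(v-c['cy']);r=np.hypot(x,y);t=r/c['fx'];s=np.sin(t)/max(r,1e-9)
    return np.array(c['eye']),R(c)@np.array([x*s,-y*s,-np.cos(t)])
def wonz(c,u,v,z):
    e,d=wray(c,u,v); return e+d*(z-e[2])/d[2]
E
python3 - <<'E'
from h import *
c=load('w1'); print(wonz(c,282,237,.175), wonz(c,280,187,.008), wonz(c,15,152,.068))
E
```

```text
[0.51896265 0.21245916 0.175     ] [0.51829328 0.21214676 0.008     ] [ 0.49896043 -0.11951599  0.068     ]
```

{"api": "carry_out", "payload": {"steps": [[[0.1,0.2,-3.5],0,0],[[0,0,-3.5],0,0],[[0,0,-2],0,0],[[0,0,-0.6],0,0],[[0,0,0],0,0]]}}

```text
time: 1.85
position: [0.5105, 0.2166, 0.1404]
tool_rot: [0.656, 0.755, -0.004, -0.005]
ft_force: [-0.4, 0.9, 0.2]
grip_width: 0.0868
```

{"api": "carry_out", "payload": {"steps": [[[0.7,-0.5,-0.2],0,0],[[0,0,0],0,0]]}}

```text
time: 2.05
position: [0.5181, 0.2127, 0.1399]
tool_rot: [0.655, 0.756, -0.004, -0.004]
ft_force: [0.1, -0.2, 0.2]
grip_width: 0.0871
```

Good; now I'll close the fingers at a moderate grip.

{"api": "carry_out", "payload": {"steps": [[[0,-0.1,-0.1],0,1],[[0,0,0],0,1],[[0,0,0],0,1],[[0,0,0],0,1],[[0,0,0],0,1],[[0,0,0],0,1]], "squeeze": 15}}

```text
time: 2.65
position: [0.5201, 0.2116, 0.142]
tool_rot: [0.655, 0.755, -0.001, -0.002]
ft_force: [0.3, -0.4, -0.2]
grip_width: 0.0471
```

{"api": "carry_out", "payload": {"steps": [[[-0.1,0,-0.2],0,1],[[0,0,0],0,1],[[0,0,0],0,1],[[0,0,0],0,1],[[0,0,0],0,1]]}}

```text
time: 3.15
position: [0.519, 0.2117, 0.1398]
tool_rot: [0.655, 0.755, -0.001, -0.002]
ft_force: [0.0, -0.5, -0.2]
grip_width: 0.026
```

{"api": "carry_out", "payload": {"steps": [[[0,0,1.5],0,1],[[0,0,1.5],0,1],[[0,0,0],0,1]]}}

```text
time: 3.45
position: [0.5178, 0.2114, 0.1691]
tool_rot: [0.655, 0.755, -0.003, -0.003]
ft_force: [-0.4, -0.2, -2.0]
grip_width: 0.0254
```

{"api": "carry_out", "payload": {"steps": [[[-0.5,-0.1,0],0,1],[[-0.5,-0.1,0],0,1],[[-0.5,0,0],0,1],[[-0.5,-0.1,0],0,1],[[-0.4,-0.1,0],0,1],[[0,0,0],0,1]], "squeeze": 5}}

```text
time: 4.05
position: [0.4922, 0.2072, 0.1672]
tool_rot: [0.655, 0.755, -0.002, -0.003]
ft_force: [0.5, 0.2, -0.0]
grip_width: 0.0259
```

```bash
python3 - <<'E'
from h import *
c=grab('wrist','w2'); s=grab('scene','s2'); o=robot.get_obs(); print(o['position'],o['ft_force'],o['moment'])
a=cv2.resize(s['pixels'][150:260,310:430],None,fx=4,fy=4,interpolation=2); b=cv2.resize(c['pixels'][100:300,180:380],None,fx=2.2,fy=2.2)[:,:320]
im=np.zeros((440,800,3),np.uint8); im[:,:480]=a; im[:,480:]=b; cv2.imwrite('pics/c2.png',im[:,:,::-1])
E
```

```text
[0.49246307 0.20713616 0.16722642] [ 0.84278623  0.08650261 -1.18825448] [ 0.0550494  -0.005458    0.02564875]
```

View pics/c2.png

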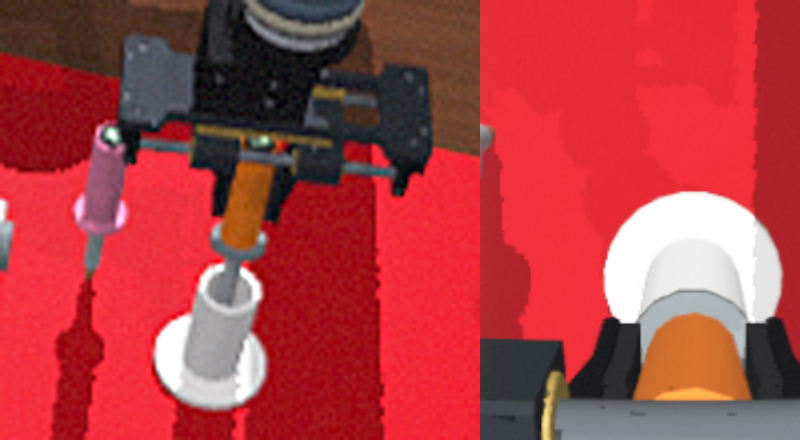

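The pivot works: the collar is about 30 mm above the rim, the stem rests on the rim's near side and the handle leans towards the robot. I'll go on to about 0.3 rad.

{"api": "carry_out", "payload": {"steps": [[[-0.4,-0.1,0],0,1],[[-0.4,0,0],0,1],[[0,0,0],0,1]]}}

```text
time: 4.45
position: [0.4847, 0.206, 0.1671]
tool_rot: [0.655, 0.755, -0.002, -0.002]
ft_force: [0.2, -0.1, -1.3]
grip_width: 0.0256
```

{"api": "carry_out", "payload": {"steps": [[[0,0,0],0,1],[[0,0,0],0,1],[[-0.6,-0.1,2],0,1],[[-0.9,-0.1,3],0,1],[[-0.5,0,3],0,1],[[0,0,4],0,1],[[0,0,2],0,1],[[0,0,0],0,1]], "squeeze": 40}}

```text
time: 5.25
position: [0.4602, 0.2032, 0.3097]
tool_rot: [0.656, 0.755, -0.006, -0.006]
ft_force: [-0.1, -0.9, -0.9]
grip_width: 0.0254
```

```bash
python3 - <<'E'
from h import *
c=grab('wrist','w3'); s=grab('scene','s3'); o=robot.get_obs(); print(o['position'],o['tool_rot'],o['ft_force'],o['moment'],o['grip_width'])
print(proj(s,o['position']))
u,v=map(int,proj(s,o['position'])); u0,v0=u-60,v-40
a=cv2.resize(s['pixels'][v0:v0+120,u0:u0+120],None,fx=3.3,fy=3.3,interpolation=2); b=c['pixels'][:396,80:480]
im=np.zeros((396,800,3),np.uint8); im[:,:396]=a; im[:,400:]=b; cv2.imwrite('pics/c3.png',im[:,:,::-1]); print(u0,v0)
E
```

```text
[0.45889027 0.20286932 0.30692189] [ 0.65556986  0.75506035 -0.00763461 -0.00733018] [ 0.97879221  0.52688231 -1.55801264] [ 0.07180458  0.03913972 -0.01834302] 0.02557447754056283
(np.float64(382.9987215615893), np.float64(149.5407347978822))
322 109
```

View pics/c3.png

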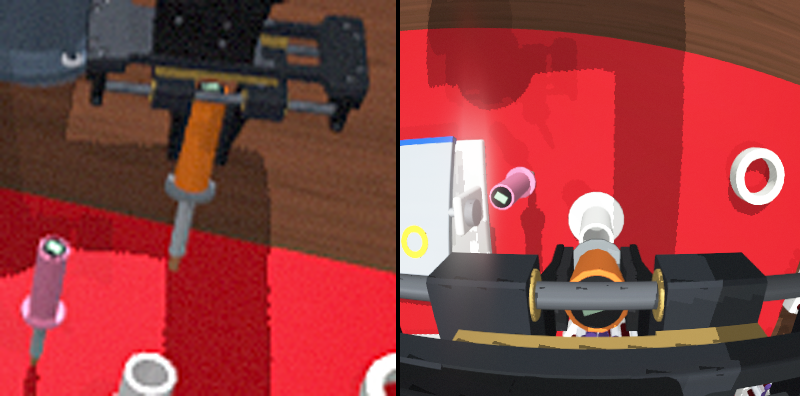

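```bash
cat >> h.py <<'E'
def tipfit(c,uv,o):
    M=Rotation.from_quat(o['tool_rot']).as_matrix(); g=np.array(o['position'])+.003*M[:,2]; e,d=ray(c,*uv)
    t=np.dot(g-e,M[:,0])/np.dot(d,M[:,0]); p=e+t*d
    # alternative: sphere of 117 mm
    return g,p,np.linalg.norm(p-g),M
E
python3 - <<'E'
from h import *
c=load('s3'); o=robot.get_obs()
for uv in [(374.4,190.5),(374.4,191.5),(375,190.5)]:
    g,p,L,M=tipfit(c,uv,o); a=(g-p)/L; print(p.round(4),L.round(4),a.round(3),'tilt',np.arccos(a[2]).round(3),'tool z',M[:,2].round(4))
e,d=ray(c,374.4,190.5)
# sphere
for L in(.114,.117,.12):
    b=np.dot(d,e-g); disc=b*b-(np.dot(e-g,e-g)-L*L); print(L,disc)
    for s in(-1,1):
        if disc>0: p=e+(-b+s*disc**.5)*d; a=(g-p)/L; print(p.round(4),a.round(3))
# collar outline test
M=[o['position'],o['time']];print(M)
E
```

```text
[0.491  0.2075 0.1916] 0.1169 [-0.275 -0.04   0.961] tilt 0.282 tool z [-0.0211 -0.0019 -0.9998]
[0.4947 0.2081 0.1919] 0.1177 [-0.304 -0.044  0.952] tilt 0.313 tool z [-0.0211 -0.0019 -0.9998]
[0.4991 0.2087 0.2009] 0.1107 [-0.364 -0.053  0.93 ] tilt 0.376 tool z [-0.0211 -0.0019 -0.9998]
0.114 0.003029582752944515
[0.5695 0.2045 0.2767] [-0.971 -0.014  0.239]
[0.4949 0.2074 0.1959] [-0.316 -0.04   0.948]
0.117 0.00372258275294457
[0.5736 0.2043 0.2811] [-0.981 -0.013  0.195]
[0.4908 0.2075 0.1915] [-0.274 -0.04   0.961]
0.12 0.004433582752944476
[0.5774 0.2042 0.2852] [-0.988 -0.011  0.156]
[0.4871 0.2077 0.1874] [-0.235 -0.04   0.971]
[array([0.45889027, 0.20286932, 0.30692189]), 5.35]
```

The tip lies at the expected 117 mm from the grip and the lean is about 0.28–0.31 rad, which matches the plate's 0.30. Next I'll carry it over at this height.

{"api": "carry_out", "payload": {"steps": [[[0,-2.5,0],0,1],[[0,-4,0],0,1],[[0,-4,0],0,1],[[0,-4,0],0,1],[[0,-4,0],0,1],[[0,-4,0],0,1],[[0,-4,0],0,1],[[0,-3,0],0,1],[[0,-1.5,0],0,1],[[0,0,0],0,1]]}}

```text
time: 6.35
position: [0.4454, -0.1157, 0.2861]
tool_rot: [0.654, 0.756, -0.017, -0.027]
ft_force: [-0.6, 0.1, -1.3]
grip_width: 0.0252
```

{"api": "carry_out", "payload": {"steps": [[[0,0,0],0,1],[[0,0,0],0,1]]}}

```text
time: 6.55
position: [0.4436, -0.1139, 0.2835]
tool_rot: [0.654, 0.755, -0.017, -0.031]
ft_force: [0.4, 0.9, -1.8]
grip_width: 0.0256
```

```bash
python3 - <<'E'
from h import *
s=grab('scene','s4'); o=robot.get_obs(); M=Rotation.from_quat(o['tool_rot']).as_matrix();print(o['position'],o['tool_rot'],M.round(3).tolist(),o['ft_force'])
u,v=map(int,proj(s,o['position'])); u0,v0=u-60,v-40
cv2.imwrite('pics/c4.png',cv2.resize(s['pixels'][v0:v0+120,u0:u0+140],None,fx=5,fy=5,interpolation=2)[:,:,::-1]); print(u0,v0)
E
```

```text
[ 0.44352876 -0.11368978  0.28348805] [ 0.65413356  0.75555176 -0.01733391 -0.03082794] [[-0.142, 0.987, -0.069], [0.99, 0.144, 0.014], [0.024, -0.067, -0.997]] [ 0.25043681 -0.06417219 -1.73490533]
201 87
```

View pics/c4.png

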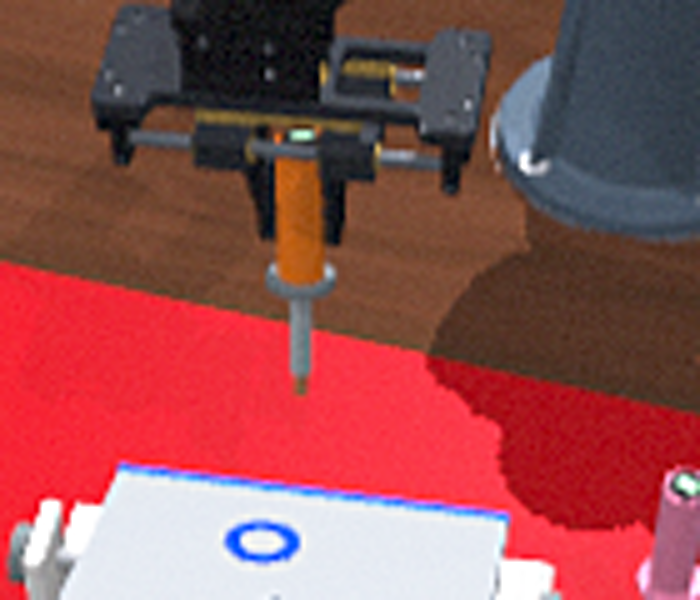

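```bash
python3 - <<'E'
from h import *
c=load('s4'); o=robot.get_obs()
for uv in [(261.1,165.5),(261.1,166)]:
    g,p,L,M=tipfit(c,uv,o); a=(g-p)/L; print(p.round(4),L.round(4),a.round(3),'tilt',np.arccos(a[2]).round(3))
    rel=M.T@a; print('rel in tool',rel.round(3),np.arctan2(rel[1],-rel[2]))
c=load('s3'); print('s3 rel', .282+.02)
for f in('s3','s4'):
    print(blobs(load(f),(105,120,80),(128,255,255)))
E
```

```text
[ 0.473  -0.1067  0.1707] 0.1139 [-0.26  -0.061  0.964] tilt 0.27
rel in tool [-0.    -0.33  -0.944] -0.3360035912227547
[ 0.4733 -0.1066  0.1691] 0.1156 [-0.259 -0.061  0.964] tilt 0.27
rel in tool [-0.    -0.329 -0.944] -0.33523383200088835
s3 rel 0.302
[([357, 23, 23, 8, 120], [368.2, 26.8]), ([105, 126, 11, 10, 92], [110.2, 130.4]), ([109, 154, 26, 24, 325], [123.3, 167.4]), ([225, 180, 78, 11, 96], [262.8, 185.0]), ([246, 191, 15, 9, 62], [253.1, 194.9]), ([208, 216, 88, 17, 315], [255.9, 224.1]), ([87, 221, 74, 87, 3838], [124.9, 265.6]), ([361, 262, 5, 7, 15], [363.1, 264.8]), ([349, 267, 11, 16, 22], [353.7, 274.6]), ([368, 266, 5, 7, 17], [370.1, 268.4]), ([375, 270, 5, 8, 12], [377.2, 273.0]), ([382, 274, 4, 8, 12], [383.5, 276.8]), ([388, 278, 5, 7, 14], [390.4, 280.6])]
[([357, 23, 15, 16, 181], [365.0, 30.4]), ([105, 126, 11, 10, 92], [110.2, 130.4]), ([110, 154, 25, 24, 324], [123.3, 167.4]), ([239, 182, 7, 2, 8], [242.2, 182.2]), ([247, 183, 12, 2, 12], [252.5, 183.5]), ([260, 184, 8, 3, 8], [263.5, 185.0]), ([246, 191, 15, 9, 61], [253.1, 194.8]), ([208, 216, 88, 17, 366], [252.6, 224.0]), ([87, 221, 74, 87, 3832], [124.9, 265.6]), ([361, 262, 5, 7, 15], [363.2, 264.5]), ([368, 266, 5, 7, 15], [370.2, 268.5]), ([375, 270, 5, 8, 15], [376.9, 272.5]), ([383, 275, 3, 7, 8], [384.0, 278.1]), ([389, 279, 4, 6, 9], [391.0, 282.0])]
```

```bash
cat >> h.py <<'E'
N=np.array([-.293,-.039,.955]); RING=np.array([.4998,-.1225,.068])
def tip(o,rel=.328,L=.1165):
    M=Rotation.from_quat(o['tool_rot']).as_matrix(); g=np.array(o['position'])+.003*M[:,2]
    a=M@np.array([0,-np.sin(rel),-np.cos(rel)]); return g-L*a,a
def rep(st=0.015):
    o=robot.get_obs(); t,a=tip(o); print('tip',t.round(4),'axis',a.round(3),'err deg',np.degrees(np.arccos(a@N/np.linalg.norm(N))).round(2),'delta cm',(100*(RING+st*N-t)).round(2),'F',o['ft_force'].round(2),'gap',((t-RING)@N).round(4))
E
python3 -c "
from h import *
rep()"
```

```text
tip [ 0.4727 -0.1067  0.168 ] axis [-0.253 -0.06   0.966] err deg 2.68 delta cm [ 2.27 -1.64 -8.57] F [ 0.25 -0.06 -1.73] gap 0.1028
```

{"api": "carry_out", "payload": {"steps": [[[0.7,-0.5,-2.5],0,1],[[0.7,-0.5,-2.5],0,1],[[0.4,-0.3,-1.8],0,1],[[0,0,-0.5],0,1],[[0,0,0],0,1]]}}

```text
time: 7.1
position: [0.4626, -0.1213, 0.2092]
tool_rot: [0.651, 0.758, -0.017, -0.03]
ft_force: [-0.6, -0.3, -1.4]
grip_width: 0.0254
```

```bash
python3 -c "
from h import *
rep()"
```

```text
tip [ 0.492  -0.114   0.0937] axis [-0.254 -0.062  0.965] err deg 2.65 delta cm [ 0.34 -0.9  -1.14] F [-0.64 -0.35 -1.4 ] gap 0.0265
```

{"api": "carry_out", "payload": {"steps": [[[0.2,-0.3,0],-3,1],[[0.1,-0.2,0],-3,1],[[0,0,0],0,1]]}}

```text
time: 7.4
position: [0.466, -0.1244, 0.2114]
tool_rot: [0.69, 0.723, -0.015, -0.03]
ft_force: [-0.7, -0.4, -1.3]
grip_width: 0.0251
```

```bash
python3 - <<'E'
from h import *
rep()
s=grab('scene','s5'); c=grab('wrist','w5')
a=cv2.resize(s['pixels'][130:230,200:300],None,fx=4,fy=4,interpolation=2); b=c['pixels'][:400,80:480]
cv2.imwrite('pics/c5.png',np.hstack([a,b])[:,:,::-1])
E
```

```text
tip [ 0.4962 -0.1204  0.096 ] axis [-0.261 -0.034  0.965] err deg 1.94 delta cm [-0.08 -0.27 -1.36] F [-0.65 -0.41 -1.3 ] gap 0.0277
```

View pics/c5.png

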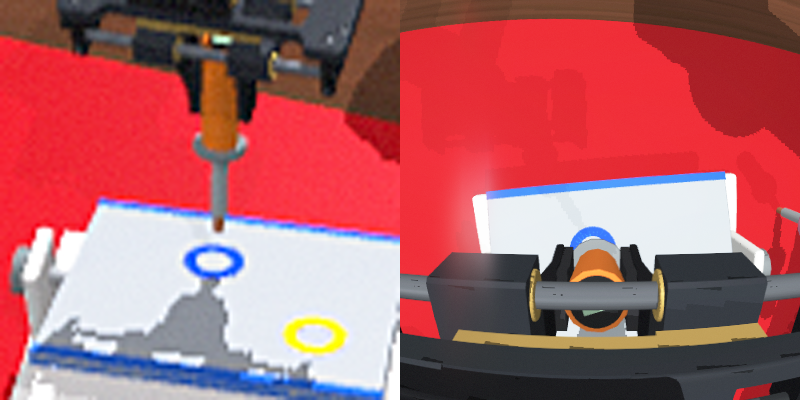

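The tip is at crop (218,231), just above the blue ring centred at (214,262). I'll check these against the model.

```bash
python3 - <<'E'
from h import *
c=load('s5'); o=robot.get_obs(); t,a=tip(o); print(proj(c,t),proj(c,RING),proj(c,RING+.0277*N)); 
g,p,L,M=tipfit(c,(254.4,187.6),o); ax=(g-p)/L; print(p.round(4),L.round(4),ax.round(3),np.degrees(np.arccos(ax@N/np.linalg.norm(N))))
print('ring cast on plate at z.068', onz(c,253.1,194.9,.068))
E
```

```text
(np.float64(254.50373066345773), np.float64(188.22911021673)) (np.float64(253.59792520308815), np.float64(195.30624692570456)) (np.float64(253.89425762308443), np.float64(187.22092408651577))
[ 0.4966 -0.1203  0.0992] 0.1135 [-0.273 -0.035  0.961] 1.2402941536843428
ring cast on plate at z.068 [ 0.49875003 -0.12437943  0.068     ]
```

{"api": "carry_out", "payload": {"steps": [[[0.1,-0.2,-1],0,1],[[0,-0.1,-0.8],0,1],[[0,0,-0.4],0,1],[[0,0,0],0,1]]}}

```text
time: 7.9
position: [0.4667, -0.127, 0.1881]
tool_rot: [0.689, 0.724, -0.015, -0.03]
ft_force: [0.1, -0.3, -1.0]
grip_width: 0.0252
```

```bash
python3 -c "
from h import *
rep(0.0);print(robot.get_obs()['tool_rot'])"
```

```text
tip [ 0.497  -0.1228  0.0727] axis [-0.261 -0.035  0.965] err deg 1.9 delta cm [ 0.28  0.03 -0.47] F [ 0.15 -0.25 -1.05] gap 0.0054
[ 0.68850709  0.72447865 -0.01457748 -0.02960013]
```

{"api": "carry_out", "payload": {"steps": [[[0.1,0,-0.2],0,1],[[0.1,0,-0.2],0,1],[[0,0,0],0,1]]}}

```text
time: 8.2
position: [0.4687, -0.127, 0.1833]
tool_rot: [0.689, 0.724, -0.015, -0.03]
ft_force: [0.0, 0.3, -1.0]
grip_width: 0.0253
```

```bash
python3 -c "
from h import *
rep(0.0)"
```

```text
tip [ 0.4989 -0.1228  0.0679] axis [-0.261 -0.036  0.965] err deg 1.94 delta cm [0.09 0.03 0.01] F [ 0.04  0.31 -0.99] gap 0.0002
```

{"api": "carry_out", "payload": {"steps": [[[0,0,-0.2],0,1],[[0,0,0],0,1]]}}

```text
time: 8.4
position: [0.4691, -0.1271, 0.1815]
tool_rot: [0.689, 0.724, -0.014, -0.03]
ft_force: [0.0, 0.4, -1.0]
grip_width: 0.0252
```

```bash
python3 -c "
from h import *
rep(0.0)"
```

```text
tip [ 0.4994 -0.1229  0.0661] axis [-0.262 -0.035  0.965] err deg 1.9 delta cm [0.04 0.04 0.19] F [ 0.03  0.44 -0.99] gap -0.0017
```

No contact yet (force unchanged), so I'll go on in small steps.

{"api": "carry_out", "payload": {"steps": [[[0,0,-0.2],0,1],[[0,0,0],0,1]]}}

```text
time: 8.6
position: [0.4694, -0.1271, 0.1798]
tool_rot: [0.689, 0.724, -0.014, -0.029]
ft_force: [-0.3, 0.8, 0.1]
grip_width: 0.0251
```

```bash
python3 - <<'E'
from h import *
rep(0)
s=grab('scene','s6'); a=cv2.resize(s['pixels'][150:215,215:295],None,fx=8,fy=8,interpolation=2)
cv2.imwrite('pics/c6.png',a[:,:,::-1])
rep(0)
E
```

```text
tip [ 0.4998 -0.1229  0.0644] axis [-0.262 -0.035  0.964] err deg 1.85 delta cm [0.   0.04 0.36] F [-0.26  0.75  0.14] gap -0.0034
tip [ 0.4997 -0.1229  0.0645] axis [-0.262 -0.035  0.964] err deg 1.85 delta cm [0.01 0.04 0.35] F [ 0.84 -0.3   0.2 ] gap -0.0033
```

View pics/c6.png

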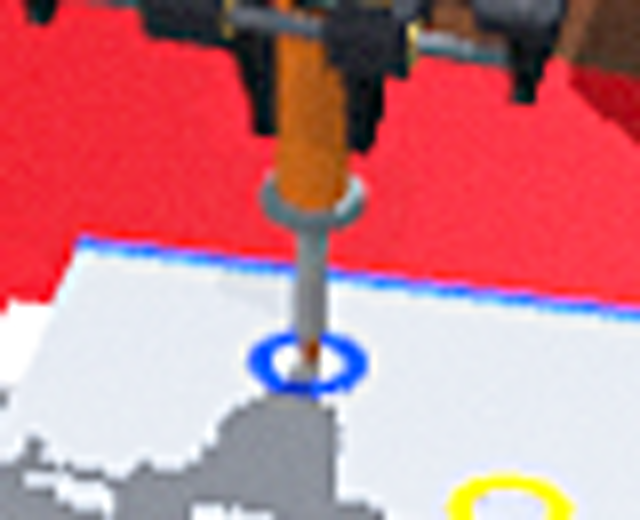

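The tip touches inside the blue ring: it is at crop (308,360), the ring centre at (308,363), and the vertical force rose by about 1.2 N. I'll press further along the axis.

{"api": "carry_out", "payload": {"steps": [[[0.1,0,-0.2],0,1],[[0,0,-0.2],0,1],[[0,0,0],0,1]]}}

```text
time: 8.95
position: [0.4703, -0.1269, 0.176]
tool_rot: [0.688, 0.725, -0.014, -0.029]
ft_force: [-0.5, 0.7, 1.4]
grip_width: 0.0253
```

```bash
python3 -c "
from h import *
rep(0.0)"
```

```text
tip [ 0.5007 -0.1228  0.0606] axis [-0.262 -0.035  0.964] err deg 1.85 delta cm [-0.09  0.03  0.74] F [-0.54  0.71  1.4 ] gap -0.0073
```

{"api": "carry_out", "payload": {"steps": [[[0,0,-0.2],0,1],[[0,0,0],0,1],[[0,0,0],0,1]]}}

```text
time: 9.25
position: [0.4706, -0.1269, 0.1741]
tool_rot: [0.689, 0.724, -0.014, -0.029]
ft_force: [-0.6, 1.1, 2.3]
grip_width: 0.0252
```

```bash
python3 -c "
from h import *
rep(0.0)"
```

```text
tip [ 0.5011 -0.1227  0.0588] axis [-0.263 -0.035  0.964] err deg 1.81 delta cm [-0.13  0.02  0.92] F [-0.56  1.1   2.33] gap -0.0092
```

{"api": "carry_out", "payload": {"steps": [[[0,0,0],0,1],[[0,0,0],0,1],[[0,0,0],0,1],[[0,0,0],0,1],[[0,0,0],0,1],[[0,0,0],0,1],[[0,0,0],0,1],[[0,0,0],0,1],[[0,0,0],0,1],[[0,0,0],0,1]]}}

```text
time: 10.25
position: [0.4706, -0.1269, 0.1743]
tool_rot: [0.689, 0.724, -0.014, -0.029]
ft_force: [-0.7, 0.7, 2.8]
grip_width: 0.0253
```

```bash
python3 - <<'E'
from h import *
rep(0)
s=grab('scene','s7')
rep(0)
a=cv2.resize(s['pixels'][150:215,215:295],None,fx=8,fy=8,interpolation=2)
cv2.imwrite('pics/c7.png',a[:,:,::-1])
s0=load('s0')
print([b for b in blobs(s,(105,120,80),(128,255,255)) if 170<b[1][1]<230],[b for b in blobs(s,(23,130,120),(34,255,255))])
E
```

```text
tip [ 0.5011 -0.1228  0.059 ] axis [-0.263 -0.035  0.964] err deg 1.81 delta cm [-0.13  0.03  0.9 ] F [-0.67  0.68  2.75] gap -0.0089
tip [ 0.501  -0.1227  0.059 ] axis [-0.263 -0.035  0.964] err deg 1.81 delta cm [-0.12  0.02  0.9 ] F [-0.7   0.88  1.17] gap -0.009
[([239, 182, 13, 3, 15], [245.3, 182.7]), ([256, 184, 11, 2, 11], [261.0, 184.5]), ([246, 191, 15, 9, 59], [253.0, 195.4]), ([208, 216, 88, 17, 312], [256.4, 224.1])] [([271, 210, 16, 9, 59], [278.0, 213.5])]
```

View pics/c7.png

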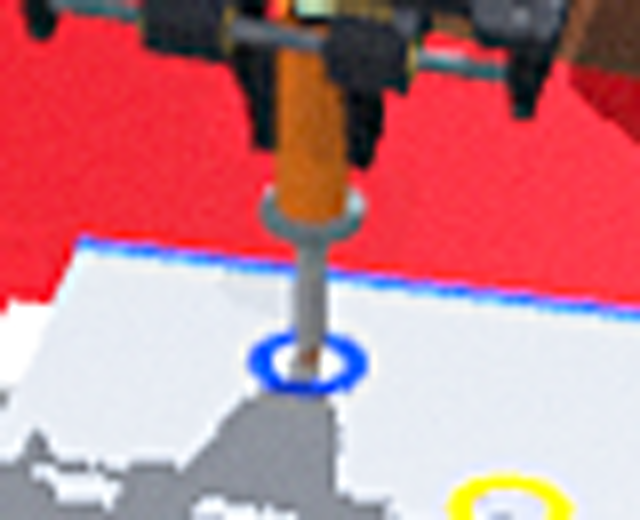

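The tip is inside the blue ring with the copper visibly shortened, and the plate's edges are at the same pixels as before. I'll keep holding.

{"api": "carry_out", "payload": {"steps": [[[0,0,0],0,1],[[0,0,0],0,1],[[0,0,0],0,1],[[0,0,0],0,1],[[0,0,0],0,1],[[0,0,0],0,1],[[0,0,0],0,1],[[0,0,0],0,1],[[0,0,0],0,1],[[0,0,0],0,1]]}}

```text
time: 11.3
position: [0.4705, -0.1269, 0.1743]
tool_rot: [0.689, 0.724, -0.014, -0.029]
ft_force: [-0.0, 1.0, 2.4]
grip_width: 0.0252
```

{"api": "carry_out", "payload": {"steps": [[[0,0,0],0,1],[[0,0,0],0,1],[[0,0,0],0,1],[[0,0,0],0,1],[[0,0,0],0,1],[[0,0,0],0,1],[[0,0,0],0,1],[[0,0,0],0,1],[[0,0,0],0,1],[[0,0,0],0,1]]}}

```text
time: 12.3
position: [0.4706, -0.1269, 0.1743]
tool_rot: [0.689, 0.724, -0.014, -0.029]
ft_force: [0.2, 0.2, 2.5]
grip_width: 0.0258
```

{"api": "carry_out", "payload": {"steps": [[[0,0,0],0,1],[[0,0,0],0,1],[[0,0,0],0,1],[[0,0,0],0,1],[[0,0,0],0,1]]}}

```text
time: 12.8
position: [0.4706, -0.1269, 0.1743]
tool_rot: [0.689, 0.724, -0.014, -0.029]
ft_force: [-0.0, 1.2, 1.9]
grip_width: 0.0254
```

```bash
python3 -c "
from h import *
rep(0.0); print(robot.get_obs()['time'],robot.hand_in())"
```

```text
tip [ 0.501  -0.1228  0.059 ] axis [-0.263 -0.035  0.964] err deg 1.81 delta cm [-0.12  0.03  0.9 ] F [-0.04  1.22  1.91] gap -0.009
the job is handed in; nothing more can be done
12.8 None
```

I took the orange thermometer out of its holder and pressed its tip inside the blue ring. I held it there for about 3.5 s and handed the job in at 12.8 s with it still gripped in place. The moves could not tilt the tool, so I leaned the thermometer about 0.3 rad in a light grip against the holder's rim, then gripped it firmly for the press.

Last checks:
- **Position:** the camera view shows the tip close to the centre of the blue ring.
- **Squareness:** the axis is an estimated 1–2° off square to the plate. The tool itself had drifted about 4° from vertical during the carry, and I only partly corrected for that.
- **Press:** it is about 3 N, which puts the tip roughly 7 mm in. This comes from the noisy wrist force (vertical readings during the hold ran from 1.2 to 2.8 N, against about -1.0 N before contact) and from travel after contact. I did not measure the tip's travel directly.
- **Contact height:** the tip touched about 2 mm lower than I had worked out from the camera images, so I set the depth from the contact itself.
- **Plate and surroundings:** the plate's far edge did not move in the picture, and the arm stayed clear of the rack, bottle, tape roll and pink look-alike.

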